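Key the spindle into the demonstration bottle's sprung socket

TASK

Take the keyed T-handled spindle out of the rack and push its foot into the sprung socket on top of the clear demonstration bottle, turning it under light pressure until its key slips into the keyway and it goes fully home. Then keep pushing until the sprung socket has sunk most of its 14 mm travel, and finish while still gripping the spindle and holding it pressed down. Be gentle: never load the bottle or its socket with more than 30 N, keep the gripper itself off them, and leave the two plugs, the carton, syringe, cup and marker where they are.

Things in the scene. Friction and masses are not known exactly. Their poses are not given: they have to be found in the camera images.
- spindle_grip (a point): Centre of the spindle's T-handle: a grey bar 50 mm long (point's y), 16 mm wide (x), 24 mm tall, with flat sides to grip across the 16 mm; z up along the shaft, foot 70 mm below, key on the +x side. It stands upright in one of the rack's holes (which one varies), key within about 0.7 rad of world +x; the only thing there with a bar handle and a key.
- spindle_tip (a point): Centre of the spindle's flat foot, 70 mm below spindle_grip, same axes. The last 4 mm taper from 18 to 12 mm diameter.
- rack: White plastic block fixed to the table, 60 x 220 x 25 mm, origin under its centre, with three upright holes 20 mm wide and 15 mm deep along its y axis at -75, 0 and 75 mm, in which the spindle and two round-knobbed plugs stand, feet 10 mm above the table. It may stand to the left or the right of the bottle.
- socket_mouth (a point): Centre of the socket's mouth, about 202 mm above the table; z up, x as the bottle's foot. It sinks with the socket but does not turn with it. Aluminium hub 48 mm across, bore 22 mm wide, 30 mm deep, with one keyway 10 mm wide, as deep, reaching 19 mm from the axis. Where the keyway points is not told: within 0.6 rad either side of this +x; it is seen from above.
- head (a joint): How far the socket is pushed down on its spring, in m: 0 at rest, 0.014 at the bottom stop. It gives under load straight down: starts at about 2 N, then 1 N per mm, about 16 N at the stop. It springs up when released.
- plug_a_mid (a point): Half-way up one of two plain plugs in the rack: shaft like the spindle's, 80 mm tall, round knob of 32 mm diameter, no key. Leave.
- plug_b_mid (a point): Half-way up the other plain plug with a round knob, 80 mm tall. Leave.
- carton_mid (a point): Centre of a small carton, 60 x 90 x 25 mm. Leave.
- syringe_mid (a point): Middle of a big plastic syringe lying on the table, about 215 mm long, 40 mm across its flange. Leave.
- cup_mid (a point): Half-way up a white cup, 76 mm across, 90 mm tall. Leave.
- marker_mid (a point): Middle of a black marker lying on the table, 130 mm long, 14 mm thick. Leave.
- spindle: The whole spindle, 82 mm tall, 0.08 to 0.17 kg; origin at the foot's centre, +x towards its key. Aluminium shaft of 18 mm diameter, collar of 26 mm diameter 46 to 52 mm above the foot. The one key, a rib 6 mm wide, stands out to 16 mm from the axis on the +x side, from 16 to 36 mm above the foot.
- stand: Clear demonstration bottle, its foot (136 mm wide) fixed to the table; origin under the foot. 110 mm wide up to 85 mm, tapering to a collar 58 mm wide at 145 mm; the socket sits above. Key off the keyway: the spindle enters 16 mm and its key rests on the rim. Key in line (0.15 rad of play): it goes 30 mm deep. The hub turns only stiffly (0.15 N m): a lightly rubbing key does not turn it.
There are look-alikes about, which are no part of the job. What is shaped like the stand but orange or yellow is not meant.

How it is judged:
On the way, in this order (a step that is already met when the one before it is completed fails the run):
1. the spindle is lifted clear of the rack, upright (height (world z) of spindle_tip above 0.05 m and angle between spindle_tip's own z axis and vertical below 0.4 rad), for 0.1 s.
2. the spindle is fully home in the socket, its key in the keyway (horizontal distance between spindle_tip and socket_mouth below 0.005 m and z of spindle_tip in the frame of socket_mouth below -0.026 m and angle between spindle_tip's own z axis and vertical below 0.15 rad), for 0.1 s.
At the end, for the whole second after the job is handed in: Through the last second the spindle is gripped, upright within 0.15 rad, centred within 5 mm and at least 26 mm deep in the socket (possible only with the key in the keyway), and the sprung socket is held pressed down by more than 7.5 mm of its 14 mm (all of step 2 and value of joint head above 0.0075 m and contact force between the fingers and spindle above 3 N and linear speed of spindle below 0.02 m/s); the arm keeps its last pose, push and grip.
It fails at once if the bottle or its socket is loaded with more than 30 N (contact force between spindle and stand above 30 N).
It fails at once if the gripper or arm bears on the bottle or its socket (over 3 N) (contact force between any of the fingers, the arm and stand above 3 N).
It fails at once if a plug, the carton, syringe, cup or marker is moved by more than 25 mm (distance of any of plug_a_mid, plug_b_mid, carton_mid, syringe_mid, cup_mid, marker_mid from where it was at the start of the episode above 0.025 m).
It also fails if it takes over 51 s, if anything falls off the work surface, if the arm or the gripper's body presses on something with over 40 N, if the wrist force passes 120 N, or if a joint passes its speed limit or range.

ROBOT

A 6-joint arm with a two-finger parallel gripper is mounted at the origin on the work surface. World frame = base frame: x ahead of the robot, y to its left, z up, the work surface at z = 0. Lengths are in m, angles in rad, forces in N, time in s.
With the tool pointing down it reaches from about 0.375 to 0.75 m from the base axis. Payload 9 kg.
Tool frame: the origin (TCP) lies midway between the tips of the shut fingers; the grasp point (between the pads) lies 19 mm behind it; x points along the fingers, y is the direction in which the jaws open and shut, and the axes are right-handed (so a half turn about x gives the same grasp; the last joint's range is limited). The gripper opens to 85 mm and grips with 20 to 120 N. Pads are 22 mm wide; open, the fingers measure 114 mm over their backs; the gripper's body (76 mm by 85 mm) begins 54 mm behind the grasp point. The pads swing forward as they close: fully open they stand 13 mm farther back than shut.
Start: joints at [-1.38, 0.104, 0.097, 1.564, 0, 1.353], TCP at [0.239, -0.551, 0.231] pointing down, gripper open.
Joint ranges: [-2.99, 2.99], [-0.84, 1.86], [-1.1, 1.16], [-1.84, 2.11], [-1.51, 1.56], [-3.14, 3.14]. Speed limits (rad/s): [2.22, 2.22, 2.57, 3.14, 3.14, 3.14].

INTERFACE

Orientations are given as a unit quaternion [x, y, z, w].
In Python, from cell import env gives the robot as it stands. Calls block until the motion is done:
- env.reach(position, orientation): joint-space move of the TCP to a pose.
- env.movel(position, vel=0.15, attitude=None, until_force=None): straight line of the TCP; attitude=None keeps the orientation; vel is the mean speed in m/s. With until_force (N) it stops when the force on the tool has changed by that much, and returns True; else False.
- env.set_joints(angles): joint-space move.
- env.gripper_to(opening, f_grip=None): finger opening in m; f_grip is the grip in N (None keeps the last); returns when the fingers have stopped.
- env.sleep(seconds).
- env.ik(position, orientation): joint angles nearest the present ones, or None.
- env.sense(): the state.
- env.read_camera(name): name is "scene" or "top"; returns the picture (384x512x3 uint8, red, green, blue); there is no depth.
- env.camera_model(name): a dict with "vfov" (degrees; the focal length in pixels is half the picture's height over the tangent of half this angle, whatever the lens; pixels are square), "cx", "cy" (the principal point, pixels), "world_from_camera" (4x4, takes a point from camera to world coordinates). Camera axes: x right, y down, z forward; pixel columns grow to the right and rows downward; lengths in m; the calibration is good to about 2 mm. A picture is of the moment at which its call begins. camera_model takes no time and is no camera call.
A pose or a line that the arm cannot do raises env.Unreachable and nothing moves.
- env.sign_off(): hands the job in, once; it reports no verdict.
The state is a dict: "t": time; "qpos": joint angles; "dq": joint speeds; "tau": joint torques, N m; "tcp_pos": TCP position; "tcp_rot": TCP orientation; "force": force on the tool from outside, world axes, zero at the start; "torque": the same for the moment, N m; "width": finger opening in m.
Only numpy, scipy, OpenCV 4.12 (cv2) and the standard library are available. Lean on these libraries where they do the work, as an engineer would, in place of code of your own. Each camera call takes 0.05 s, during which the arm holds its last target. There are 200 camera calls.

## Working session

There is one attempt and no reset: what is moved stays moved. The work goes in short steps, each a Python script; the robot and the scene stay as the last script left them, time stands still between calls to the robot, and variables do not carry over. Pictures are saved under pics/ and viewed, about 8 in all and at most 12, crops included, and the job is handed in when it is done.

```bash
mkdir -p pics; ls; python3 - <<'E'
from cell import env
import cv2,numpy as np
for n in("scene","top"):
    im=env.read_camera(n); cv2.imwrite(f"pics/{n}0.png",im[:,:,::-1]); m=env.camera_model(n); print(n,m["vfov"],m["cx"],m["cy"],{k:v for k,v in m.items() if k not in("vfov","cx","cy","world_from_camera")}); print(np.round(m["world_from_camera"],4).tolist())
s=env.sense();print(s)
E
```

```text
pics
scene 46.271126205447864 254.83911550760607 190.56566074204906 {}
[[-0.0297, 0.6494, -0.7598, 1.5299], [0.9996, 0.0215, -0.0207, -0.0462], [0.0028, -0.7601, -0.6498, 1.0509], [0.0, 0.0, 0.0, 1.0]]
top 44.832575640011754 255.18239738992827 193.53589404253577 {}
[[0.004, -0.9909, 0.1347, 0.2306], [-0.9998, -0.0064, -0.0174, -0.0545], [0.0181, -0.1346, -0.9907, 1.9009], [0.0, 0.0, 0.0, 1.0]]
{'t': 0.1, 'qpos': array([-1.37970099e+00,  1.04629483e-01,  9.65756120e-02,  1.56390036e+00,
        9.73947500e-07,  1.35307721e+00]), 'dq': array([ 1.48286609e-03, -7.42816282e-05,  1.54523165e-03, -3.50540447e-04,
        2.31220115e-03,  6.27921078e-04]), 'tau': array([ 5.25998737e-03, -5.58209860e+01,  5.04717672e+01,  1.31686055e-02,
       -2.80918257e-04, -1.01698609e-05]), 'tcp_pos': array([ 0.2384558 , -0.55026808,  0.23062173]), 'tcp_rot': array([ 0.69239154,  0.14394264, -0.69237996,  0.14312395]), 'force': array([-0.34967164,  0.06304224,  0.37201401]), 'torque': array([-0.00060844,  0.05050472,  0.01984723]), 'width': 0.08575360687418142}
```

View pics/scene0.png

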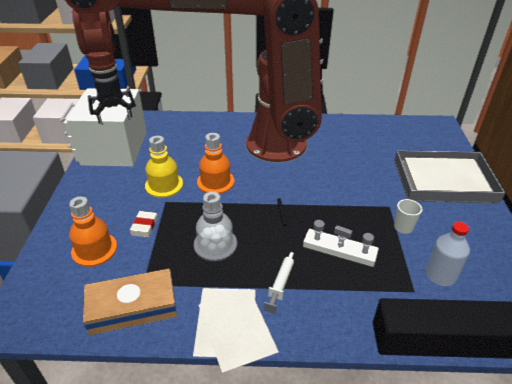

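View pics/top0.png

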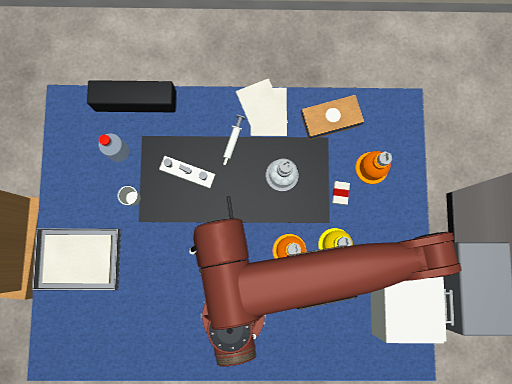

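The scene view shows the clear bottle with its socket at about (212,200), and orange and yellow look-alikes at (80,210), (157,150) and (213,145). The rack is at (340,247). It holds three uprights, at (319,227), (343,233) and (368,239). The middle one looks like the bar handle, so I'll confirm that with an enlarged crop.

```bash
python3 - <<'E'
import cv2,numpy as np
a=cv2.imread("pics/scene0.png");b=cv2.imread("pics/top0.png")
f=lambda im,x,y,w,h:cv2.resize(im[y:y+h,x:x+w],(400,300),interpolation=cv2.INTER_CUBIC)
o=np.vstack([np.hstack([f(a,300,208,84,63),f(a,180,185,64,48)]),np.hstack([f(b,152,143,68,51),f(b,256,148,56,42)])])
cv2.imwrite("pics/crop1.png",o)
E
```

```text
(no output)
```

View pics/crop1.png

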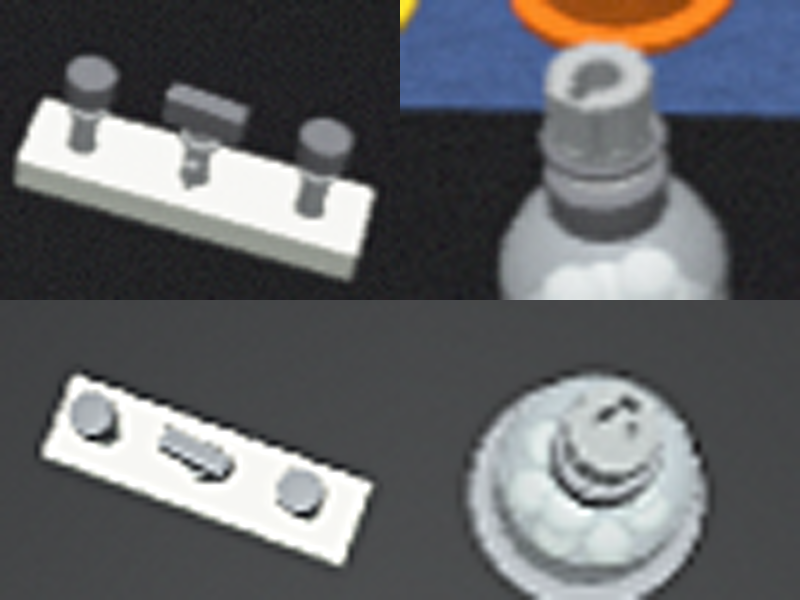

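Crop: only the middle upright at scene (343,230) has a bar handle and a visible key, on the side facing the camera (+x). The two outer ones have round knobs, so they are the plugs. The clear bottle's bore is at about (212,197), with the keyway running to the lower left, roughly +x turned slightly towards -y. Next I'll rectify averaged frames onto the rim and handle-top planes to measure.

```bash
cat > h.py <<'E'
from cell import env
import cv2,numpy as np
def proj(n,P):
    m=env.camera_model(n);T=np.linalg.inv(m["world_from_camera"]);f=192/np.tan(np.radians(m["vfov"])/2)
    p=np.asarray(P)@T[:3,:3].T+T[:3,3];return np.stack([f*p[...,0]/p[...,2]+m["cx"],f*p[...,1]/p[...,2]+m["cy"]],-1)
def ray(n,uv,z):
    m=env.camera_model(n);T=m["world_from_camera"];f=192/np.tan(np.radians(m["vfov"])/2)
    d=T[:3,:3]@[(uv[0]-m["cx"])/f,(uv[1]-m["cy"])/f,1];return T[:3,3]+d*(z-T[2,3])/d[2]
def avg(n,k=8): return np.mean([env.read_camera(n).astype(float) for _ in range(k)],0)[:,:,::-1]
def rect(im,n,c,z,half=.04,px=400):
    # up = +x, left = +y
    g=np.linspace(half,-half,px);X,Y=np.meshgrid(c[0]+g,c[1]+g,indexing="ij")
    uv=proj(n,np.stack([X,Y,np.full_like(X,z)],-1)).astype(np.float32)
    o=cv2.remap(im.astype(np.float32),uv[...,0],uv[...,1],cv2.INTER_CUBIC).clip(0,255).astype(np.uint8)
    for i in range(0,px,px//8): o[i,:6]=(0,0,255);o[:6,i]=(0,0,255)
    return o
E
python3 - <<'E'
from h import *
S,T=avg("scene"),avg("top");np.savez("avg.npz",S=S,T=T)
for n,uv,z in [("scene",(343.7,229.4),.092),("top",(185.5,168.5),.092),("scene",(212,197),.202),("top",(286,164.8),.202)]: print(n,ray(n,uv,z).round(4))
for n,uvs in (("scene",[(309,229),(378.7,248)]),("top",[(164,156.6),(215,175.6)])):
    print("rack",[ray(n,u,.025).round(3) for u in uvs])
h=ray("scene",(343.7,229.4),.092);s=ray("scene",(212,197),.202)
o=np.vstack([np.hstack([rect(S,"scene",h,.092,px=300),rect(S,"scene",s,.202,px=300)]),np.hstack([rect(T,"top",h,.092,px=300),rect(T,"top",s,.202,px=300)])])
cv2.imwrite("pics/rect1.png",o);print(h,s)
E
```

```text
scene [0.5782 0.1935 0.092 ]
top [0.5743 0.1888 0.092 ]
scene [ 0.5696 -0.1949  0.202 ]
top [ 0.5702 -0.1986  0.202 ]
rack [array([0.513, 0.1  , 0.025]), array([0.588, 0.308, 0.025])]
rack [array([0.636, 0.287, 0.025]), array([0.558, 0.077, 0.025])]
[0.57818109 0.19354151 0.092     ] [ 0.56959926 -0.19486204  0.202     ]
```

View pics/rect1.png

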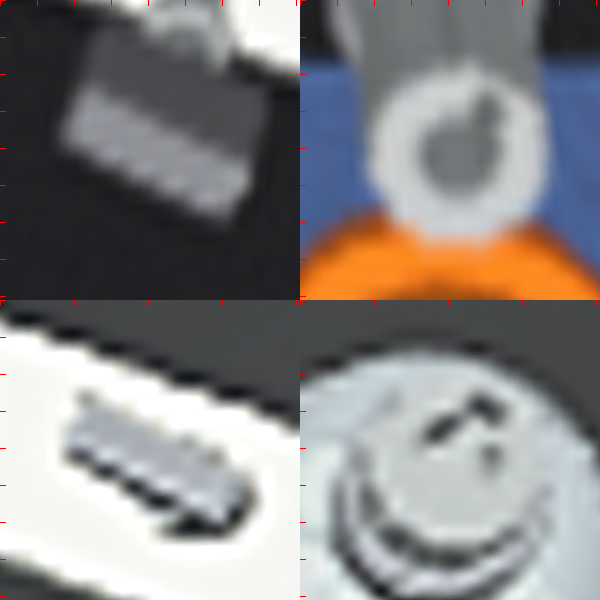

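The scene rectification gives the hub centre at (460,153), 179 px = 48 mm across as it should be. The notch is at (489,100), so the keyway points at about -0.5 rad. The handle top is centred near (157,155), about (0.577,0.192), with the bar at about -0.4 rad; the top view agrees within 2 mm. I'll refine these with masks and check reachability.

```bash
cat >> h.py <<'E'
from scipy.spatial.transform import Rotation as R
def quat(a,s=1):
    X=np.array([0,0,-1.]);Y=s*np.array([np.cos(a),np.sin(a),0]);return R.from_matrix(np.stack([X,Y,np.cross(X,Y)],1)).as_quat()
def f2w(c,px,half,uv): k=2*half/(px-1);return np.array([c[0]+half-uv[1]*k,c[1]+half-uv[0]*k])
E
python3 - <<'E'
from h import *
d=np.load("avg.npz")
def blob(im,n,c,z,lo,hi,smax,half=.04):
    o=rect(im,n,c,z,half);hsv=cv2.cvtColor(o,cv2.COLOR_BGR2HSV)
    m=cv2.inRange(hsv,(0,0,lo),(180,smax,hi));m=cv2.morphologyEx(m,cv2.MORPH_OPEN,np.ones((9,9)))
    cs,_=cv2.findContours(m,cv2.RETR_EXTERNAL,cv2.CHAIN_APPROX_NONE)
    cs=[q for q in cs if cv2.contourArea(q)>3000];k=min(cs,key=lambda q:np.linalg.norm(q.mean((0,1))-200))
    r=cv2.minAreaRect(k);print(n,"c",f2w(c,400,half,r[0]).round(4),"size mm",(np.array(r[1])*.2).round(1),"ang",r[2])
h=np.array([.5765,.1915]);s=np.array([.569,-.1973])
blob(d["S"],"scene",h,.092,110,200,60)
blob(d["T"],"top",h,.092,120,225,60)
o=rect(d["S"],"scene",s,.202);g=cv2.cvtColor(o,cv2.COLOR_BGR2GRAY)
print(g[200,100:300:8],g[60:340:8,200])
m=((g>165)).astype(np.uint8);cs,_=cv2.findContours(m,cv2.RETR_EXTERNAL,cv2.CHAIN_APPROX_NONE);k=max(cs,key=cv2.contourArea)
e=cv2.fitEllipse(k);print("hub",f2w(s,400,.04,e[0]),np.array(e[1])*.2)
Y,X=np.mgrid[:400,:400];cx,cy=e[0];r=np.hypot(X-cx,Y-cy)*.2;ang=np.arctan2(-(X-cx),-(Y-cy))
w=np.where((r>13)&(r<18)&(abs(ang)<1.3),(190-g.astype(float)).clip(0),0);w[w<30]=0;print("keyway",(w*ang).sum()/w.sum())
b=np.where(r<11)
for a in (-.4,-.9,.1):
  for sg in (1,-1):
    for p in ([.576,.191,.064],[.57,-.198,.25]): print(a,sg,np.round(env.ik(p,quat(a,sg)) if env.ik(p,quat(a,sg)) is not None else 0,2))
E
```

```text
scene c [0.5772 0.1915] size mm [50.1 17. ] ang 26.415061950683594
top c [0.5707 0.1919] size mm [57.9 29.8] ang 23.80594253540039
[200 207 203 202 191 175 147 123 109 113 115 119 118 117 116 113 109 109
 117 140 170 192 206 205 203] [107 114 128 146 169 187 201 209 207 197 183 169 149 134 124 116 116 118
 117 118 119 117 119 130 143 161 181 193 204 209 208 201 192 180 170]
hub [ 0.56623679 -0.19714452] [45.17707825 50.00483398]
keyway -0.5360990404725898
-0.4 1 [ 0.1   0.16 -0.15  1.26  0.    2.08]
-0.4 1 [-0.55  0.12  0.15  1.6   0.    1.42]
-0.4 -1 [ 0.1   0.16 -0.15  1.26  0.   -1.07]
-0.4 -1 [-0.55  0.12  0.15  1.6   0.   -1.72]
-0.9 1 [ 0.1   0.16 -0.15  1.26  0.    2.58]
-0.9 1 [-0.55  0.12  0.15  1.6   0.    1.92]
-0.9 -1 [ 0.1   0.16 -0.15  1.26  0.   -0.57]
-0.9 -1 [-0.55  0.12  0.15  1.6   0.   -1.22]
0.1 1 [ 0.1   0.16 -0.15  1.26  0.    1.58]
0.1 1 [-0.55  0.12  0.15  1.6   0.    0.92]
0.1 -1 [ 0.1   0.16 -0.15  1.26  0.   -1.57]
0.1 -1 [-0.55  0.12  0.15  1.6   0.   -2.22]
```

```bash
python3 - <<'E'
from h import *
q=quat(-.44)
s=env.sense();env.movel([*s["tcp_pos"][:2],.36])
env.reach([.577,.1915,.30],q);env.movel([.577,.1915,.064],vel=.15)
print(env.sense()["force"])
env.gripper_to(0.0,f_grip=40);env.gripper_to(0.0,f_grip=90)
s=env.sense();print(s["t"],s["width"],s["tcp_pos"],s["force"],s["torque"])
print(env.movel([.577,.1915,.10],vel=.06));s=env.sense();print(s["t"],s["width"],s["force"],s["torque"])
env.movel([.577,.1915,.33],vel=.15)
s=env.sense();print(s["t"],s["width"],s["tcp_pos"],s["force"],s["torque"])
S,T=avg("scene",4),avg("top",1)
c=lambda im,n,p,w:cv2.resize(im[(v:=proj(n,p).astype(int))[1]-w:v[1]+w,v[0]-w:v[0]+w].astype(np.uint8),(400,400),interpolation=cv2.INTER_CUBIC)
cv2.imwrite("pics/lift.png",np.hstack([c(S,"scene",np.array([.577,.1915,.31]),40),c(S,"scene",np.array([.577,.19,.06]),40)]))
E
```

```text
[-0.51629812  0.36784774 -0.08662388]
7.3833 0.014871738881285025 [0.57640844 0.19182867 0.06430385] [-5.6261662   1.54212057  7.08302861] [ 0.44010118  1.55900004 -0.02651726]
False
8.1333 0.014558323342807138 [-0.1770017  -0.62485344 -1.86716212] [ 0.00318815  0.07236321 -0.01083815]
9.8167 0.014794676833002887 [0.57673777 0.19147866 0.32921592] [ 0.35531806  0.53023963 -1.90911269] [-0.00499632 -0.03322142 -0.04590838]
```

View pics/lift.png

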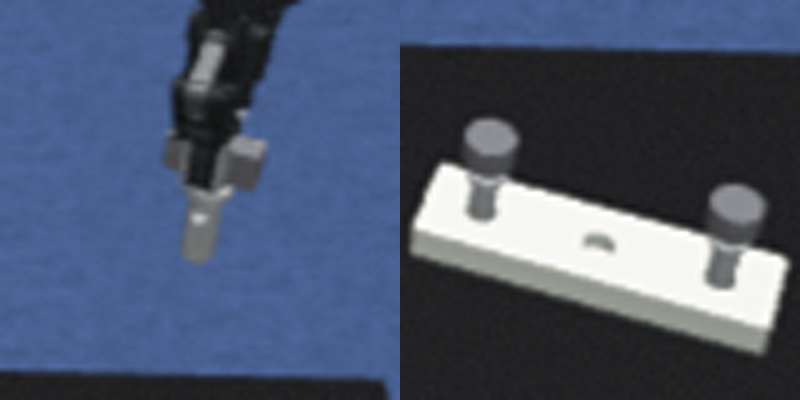

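The spindle is held upright and clear, with the key facing the camera and the bar centred in the pads once perspective is allowed for. The two plugs are still in place. Moving over the socket now.

```bash
python3 - <<'E'
from h import *
q=quat(-.53)
p=[.568,-.1972]
env.reach([*p,.33],q);env.movel([*p,.272],vel=.08);env.sleep(.3)
s=env.sense();print(s["t"],s["tcp_pos"],s["force"],s["torque"])
S,T=avg("scene",8),avg("top",4);np.savez("avg2.npz",S=S,T=T)
c=lambda im,n,P,w:cv2.resize(im[(v:=proj(n,P).astype(int))[1]-w:v[1]+w,v[0]-w:v[0]+w].astype(np.uint8),(600,600),interpolation=cv2.INTER_CUBIC)
P=np.array([*p,.225]);o=c(S,"scene",P,25)
cv2.imwrite("pics/over.png",o)
v=proj("scene",P).astype(int)
f=lambda P:((proj("scene",np.array(P))-v+25)*12).round(0)
print("exp tip",f([*p,.218]),"mouth",f([*p,.202]),"grip",f([*p,.288]))
E
```

```text
12.6917 [ 0.56812578 -0.19731905  0.27234594] [ 0.25614667  0.04268812 -2.05570011] [ 0.0107873  -0.08792539 -0.03385908]
exp tip [311. 329.] mouth [315. 379.] grip [292.  96.]
```

View pics/over.png

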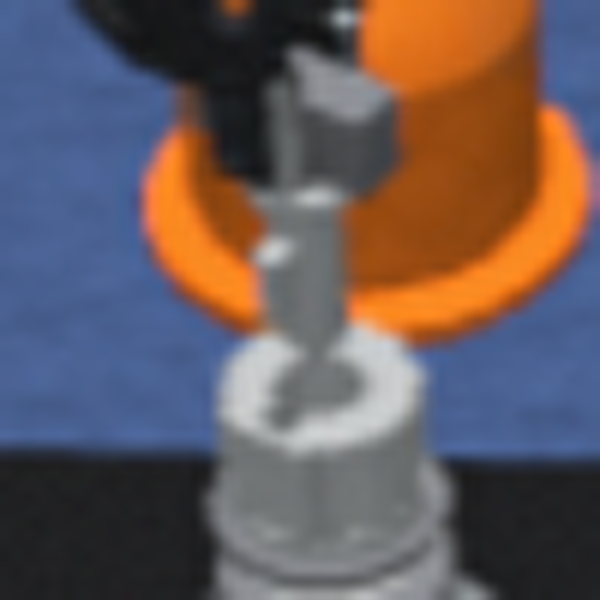

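The foot hangs just above the rim at crop (310,345) and the hub rim is centred near (324,387). The key highlight at (272,248) lines up with the notch at (283,410). The foot looks about 2 mm too far towards -y, so I'll get a number for that from saturation edges.

```bash
python3 - <<'E'
from h import *
S=np.load("avg2.npz")["S"];p=[.568,-.1972]
v=proj("scene",np.array([*p,.225])).astype(int);sat=(S.max(2)-S.min(2))
def edges(row,c):
    x=np.arange(512);r=sat[row];c=int(c);hi=60;a=c
    while r[a]<hi:a-=1
    b=c
    while r[b]<hi:b+=1
    L=a+(r[a]-hi)/(r[a]-r[a+1]);Rr=b-(r[b]-hi)/(r[b]-r[b-1]);return L,Rr
for row in range(v[1]-25+18,v[1]-25+37):
    L,Rr=edges(row,v[0]+1); print(row,round(L,2),round(Rr,2),"mid",round((L+Rr)/2,2),"w",round(Rr-L,2))
for z in (.202,.218,.224,.228,.234,.24): print(z,proj("scene",np.array([*p,z])).round(2))
print((proj("scene",np.array([.568,-.1872,.21]))-proj("scene",np.array([.568,-.1972,.21])))/10,"px/mm")
E
```

```text
183 206.6 213.08 mid 209.84 w 6.48
184 206.6 213.32 mid 209.96 w 6.72
185 206.12 213.36 mid 209.74 w 7.24
186 205.56 213.34 mid 209.45 w 7.78
187 206.13 213.47 mid 209.8 w 7.34
188 206.4 213.56 mid 209.98 w 7.17
189 206.43 213.25 mid 209.84 w 6.81
190 206.63 213.27 mid 209.95 w 6.64
191 206.6 213.4 mid 210.0 w 6.8
192 206.51 215.25 mid 210.88 w 8.73
193 204.11 218.39 mid 211.25 w 14.28
194 203.46 219.99 mid 211.73 w 16.54
195 202.62 220.17 mid 211.39 w 17.56
196 202.44 220.72 mid 211.58 w 18.28
197 202.18 220.65 mid 211.41 w 18.47
198 202.17 220.86 mid 211.51 w 18.69
199 202.13 220.74 mid 211.44 w 18.61
200 202.21 220.79 mid 211.5 w 18.58
201 202.27 220.8 mid 211.53 w 18.53
0.202 [211.24 196.61]
0.218 [210.9  192.38]
0.224 [210.77 190.77]
0.228 [210.69 189.69]
0.234 [210.56 188.07]
0.24 [210.43 186.44]
[0.35015038 0.00759547] px/mm
```

The hub is 0.26 px right of prediction and the foot 0.8 px left, so I'll shift +2.8 mm in y. Then I'll descend gently, with a force stop.

```bash
python3 - <<'E'
from h import *
p=[.568,-.1944]
env.movel([*p,.272],vel=.05);env.sleep(.2);f0=env.sense()["force"];print("f0",f0)
def st(l):
    s=env.sense();print(l,round(s["t"],2),s["tcp_pos"].round(4),(s["force"]-f0).round(2),s["torque"].round(2));return s
for z in (.26,.252,.244,.236,.228):
    r=env.movel([*p,z],vel=.02,until_force=5);st(r)
    if r: break
E
```

```text
f0 [-0.54437732  0.71914127 -1.57297868]
False 14.49 [ 0.568  -0.1944  0.2601] [ 0.71 -0.92  1.26] [-0.01  0.   -0.01]
False 15.04 [ 0.568  -0.1945  0.2523] [ 0.01 -2.7   3.82] [-0.25  0.18 -0.03]
False 15.59 [ 0.5678 -0.1947  0.2438] [-2.57 -5.57  3.55] [-1.09  0.63  0.01]
False 16.14 [ 0.568  -0.1949  0.2366] [-2.42 -4.65  5.29] [-1.14  0.79  0.  ]
False 16.69 [ 0.5678 -0.1951  0.2284] [-2.86 -7.31  3.87] [-1.47  0.81 -0.13]
```

It went down to TCP 0.228 with only about 4 N vertical, so the key appears to have entered. There is a side load of about 7 N towards -y, so I'll relieve that first and then look.

```bash
python3 - <<'E'
from h import *
f0=np.array([-.1,.3,-1.9]) # free-hanging mean
def st(l):
    env.sleep(.15);s=env.sense();print(l,round(s["t"],2),s["tcp_pos"].round(4),(s["force"]-f0).round(2),s["torque"].round(2));return s
st("now")
x,y=.568,-.1944
for i in range(4):
    s=st(i);F=s["force"]-f0
    if np.hypot(*F[:2])<2: break
    x+=np.clip(F[0]*.0002,-.0008,.0008);y+=np.clip(F[1]*.0002,-.0008,.0008)
    env.movel([x,y,.228],vel=.01)
st("end")
S=avg("scene",6);np.savez("avg3.npz",S=S);v=proj("scene",np.array([.568,-.197,.215])).astype(int)
cv2.imwrite("pics/in.png",cv2.resize(S[v[1]-25:v[1]+25,v[0]-25:v[0]+25].astype(np.uint8),(600,600),interpolation=cv2.INTER_CUBIC))
E
```

```text
now 16.84 [ 0.5679 -0.1951  0.2284] [-3.13 -6.77  3.83] [-1.51  0.85 -0.1 ]
0 16.99 [ 0.5679 -0.1951  0.2284] [-3.46 -5.44  4.53] [-1.49  0.83 -0.05]
1 17.4 [ 0.5674 -0.1953  0.228 ] [-1.25 -4.78  2.95] [-0.99  0.31 -0.07]
2 17.8 [ 0.5671 -0.1956  0.2277] [ 0.65 -1.11  0.81] [-0.1   0.04  0.04]
end 17.95 [ 0.567  -0.1957  0.2278] [0.18 0.14 1.07] [-0.05 -0.    0.01]
```

View pics/in.png

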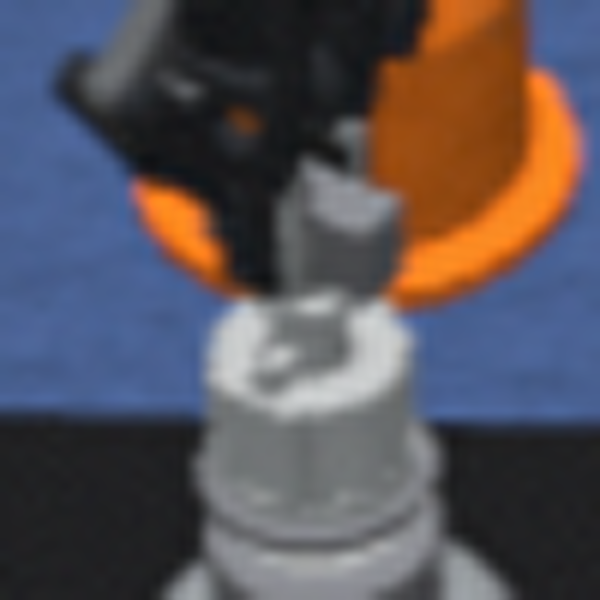

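The key sits in the keyway, its end showing at (275,355) inside the notch. Side loads are near zero and the fingers are clear of the hub. Pressing down in small steps now, watching for the spring's force slope.

```bash
python3 - <<'E'
from h import *
f0=np.array([-.1,.3,-1.9]);x,y=.567,-.1957;z=.2278
for i in range(10):
    z-=.0015; env.movel([x,y,z],vel=.015);env.sleep(.15)
    s=env.sense();F=s["force"]-f0;print(round(s["t"],2),s["tcp_pos"].round(4),F.round(2),s["torque"].round(2),round(s["width"],4))
    if F[2]>13 or np.hypot(*F[:2])>8: break
S=avg("scene",6);np.savez("avg4.npz",S=S)
v=proj("scene",np.array([.568,-.197,.215])).astype(int)
A=np.load("avg3.npz")["S"];c=lambda S:cv2.resize(S[v[1]-25:v[1]+25,v[0]-25:v[0]+25].astype(np.uint8),(400,400),interpolation=cv2.INTER_CUBIC)
cv2.imwrite("pics/press.png",np.hstack([c(A),c(S)]))
E
```

```text
18.67 [ 0.5671 -0.1957  0.2264] [ 0.05 -0.78  2.16] [-0.09 -0.1  -0.03] 0.0144
19.07 [ 0.5671 -0.1957  0.225 ] [ 0.5  -0.18  3.38] [-0.02 -0.06 -0.05] 0.0145
19.47 [ 0.5671 -0.1957  0.2235] [ 0.84 -0.51  5.21] [-0.07 -0.08  0.04] 0.0147
19.87 [ 0.5671 -0.1958  0.222 ] [ 0.37 -0.39  6.71] [ 0.02  0.03 -0.02] 0.0148
20.27 [ 0.5671 -0.1958  0.2208] [-0.48 -0.64  7.56] [ 0.03  0.07 -0.02] 0.0148
20.67 [ 0.5671 -0.1958  0.2195] [0.44 0.21 9.86] [0.16 0.16 0.02] 0.0147
21.07 [ 0.5671 -0.1958  0.2182] [-1.19  0.29 11.17] [ 0.15  0.27 -0.02] 0.0144
21.47 [ 0.5672 -0.1958  0.2169] [-1.2   0.47 12.22] [0.25 0.36 0.01] 0.0143
21.87 [ 0.5672 -0.1958  0.2156] [-1.72  0.17 13.47] [0.25 0.48 0.03] 0.0142
```

View pics/press.png

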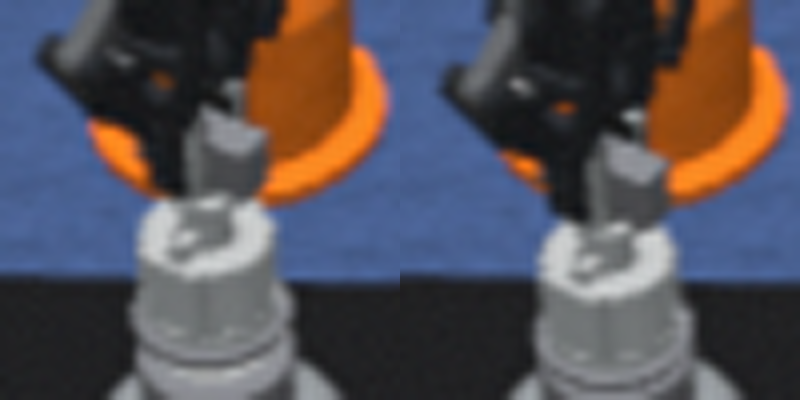

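The force rose about 1 N/mm to 13.5 N, and the hub visibly sank: its rim moved 22 crop px, about 10 mm. The key's end still sits low in the keyway, so it is seated rather than resting on the rim. Handing in.

```bash
python3 - <<'E'
from cell import env
s=env.sense();print(s["t"],s["tcp_pos"],s["force"],s["width"]);print(env.sign_off())
E
```

```text
22.1667 [ 0.56718583 -0.19580642  0.21560836] [-2.01637053  1.40318691 10.9845778 ] 0.014355343652628227
the job is handed in; nothing more can be done
None
```

I took the spindle from the rack's middle hole, seated its key in the clear bottle's keyway, and handed in at 22 s with it still gripped and pressed down. `sign_off` gives no verdict, so success rests on my own checks below.

- **Fit:** I measured the keyway at about -0.53 rad beforehand and turned the spindle to match. The key went straight in, so no turning search under pressure was needed.
- **Press:** the final vertical force was about 13 N. It rose about 1 N per mm, as the spring should, which puts the socket roughly 10–11 mm down. The camera agrees, showing the rim about 10 mm lower.
- **Key home:** the last picture shows the key's end low in the keyway, not standing on the rim, and the fingers clear of the hub.
- **Disagreement:** my 2.8 mm camera-based correction in y was too large. It caused about 7 N of side load during insertion. I backed it off by about 0.9 mm in x and 0.6 mm in y, until the side load was near zero, before pressing.
- **Not measured directly:** seating depth is inferred from arm height, force and the picture. The highest force I read on the tool was about 14 N, but I only sampled it between moves. I last saw the plugs unmoved after the lift, and did not check the carton, syringe, cup and marker again after the start.

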